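# Fetch the test plate from its keeper and hold it up to the loupe

## Robot

A 7-joint arm with a two-finger parallel gripper is mounted at the origin on the work surface. World frame = base frame: x ahead of the robot, y to its left, z up, the work surface at z = 0. Lengths are in m, angles in rad, forces in N, time in s.
With the tool pointing down it reaches from about 0.4 to 0.85 m from the base axis. Payload 10.4 kg.
Tool frame: the origin (TCP) lies at the very end of the fingers, on their centre line; the grasp point (between the pads) lies 19 mm behind it; z points along the fingers, y is the line along which they close (so a half turn about z gives the same grasp; the last joint's range is limited). The gripper opens to 85 mm and grips with 20 to 120 N. Pads are 22 mm wide; open, the fingers measure 114 mm over their backs; the gripper's body (76 mm by 85 mm) begins 54 mm behind the grasp point. The pads swing forward as they close: fully open they stand 13 mm farther back than shut.
Start: joints at [-1.243, 0.332, -0.065, 1.46, 0.022, 1.35, -0.088], TCP at [0.215, 0.587, 0.231] pointing down, gripper open.
Joint ranges: [-2.6, 2.6], [-0.5, 2.12], [-1.47, 1.34], [0.16, 2.42], [-1.27, 4.41], [0.06, 2.06], [-2.6, 2.6]. Speed limits (rad/s): [2.22, 2.22, 2.79, 2.79, 3.14, 3.14, 3.14].

## Interface

Orientations are given as a unit quaternion [x, y, z, w].
In Python, from workcell import * gives the robot as it stands.
- The arm moves only by the tool step_arm, never from a script. Its argument "commands" is one flat list of numbers, 7 for each row, row after row: the finger opening in mm, from 0 to 85.4, then the shift along the world's x, y, z as a fraction of full scale, then the turn, a rotation vector about the world's x, y, z as a fraction of full scale. A call has exactly 10 rows; each row is the pose to reach, as a shift and turn from the pose commanded when the call began, turning the shorter way round; what a row does not reach only later rows make up. Full scale, the value 1, is 0.6 m for a shift and pi rad for a turn. A row lasts 1/8 s, in which the tool goes at most 62.5 mm and 10.7 degrees, less where a joint would pass 70% of its speed; a pose out of reach is approached as far as the arm can. A call with a number of a shift or a turn outside -1 to 1 is refused whole. A call with a gripper value outside its range is refused whole. The fingers move at their own pace and stop on an object; "squeeze" is the grip in N (left out, the last holds). Time passes only in rows, so rows that repeat a pose let the fingers close, or fill a call up. It gives the time, the measured TCP pose, the force, the opening and the grip force at its end, in the units of the state.
- get_obs(): the state, without advancing time (a new reading comes with each control period).
- camera(name): name is "scene" or "top" or "wrist"; returns the picture (384x512x3 uint8, red, green, blue); there is no depth.
- camera_params(name): a dict with "mtx" (3x3 intrinsics, pixels), "extrinsics" (4x4, takes a point from world to camera coordinates); the wrist camera has in their place "tool_from_camera" (4x4, takes a point from camera to tool coordinates, whose origin is the TCP and whose axes are the flange's). Camera axes: x right, y down, z forward; pixel columns grow to the right and rows downward; lengths in m; the calibration is good to about 2 mm. A picture is of the moment at which its call begins: read the wrist's pose just before it. camera_params takes no time and is no camera call.
- hand_in(): hands the job in; it is judged then, once.
The state is a dict: "clock": time; "joint_pos": joint angles; "joint_velocities": joint speeds; "tau": joint torques, N m; "position": TCP position; "ee_rot": TCP orientation; "ft_force": force on the tool from outside, world axes, zero at the start; "torque": the same for the moment, N m; "grip_width": opening from 0.0 (shut) to 1.0 (fully open); "grasp_force": force on a finger pad.
Only numpy, scipy, OpenCV 4.12 (cv2) and the standard library are available. Lean on these libraries where they do the work, as an engineer would, in place of code of your own. Each camera call takes 0.05 s, during which the arm holds its last target. There are 200 camera calls.

## Task

Press the small recessed button of the keeper box with the stylus so that its flap springs ajar, and stand the stylus back in the hole of its holder. Then swing the flap up until it stands open by itself, upright or leaning back, and draw the test plate out of its slot by the stem. Finish while still holding the plate in the gripper, at rest, stem up, about 60 mm in front of the loupe lens on the side facing the robot, centred on the lens with its broad face square to it and not touching the loupe; leave the other things on the shelf where they are.

Things in the scene. Friction and masses are not known exactly. Their poses are not given: they have to be found in the camera images.
- stylus_grip (a point): knurled grip zone of the loose steel stylus, a round rod 12 mm across and 150 mm long, about 60 g, standing point down in the holder. On the rod's axis, 110 mm above its point, 40 mm below its upper end; at the start about 120 mm above the shelf. Grip it here. z runs up along the rod. It may lean up to 0.1 rad in its hole.
- stylus_tip (a point): the stylus's point, on its axis: a flat 4 mm end that widens conically to the full 12 mm over the last 12 mm.
- holder: black block 60 x 60 x 50 mm, fixed to the shelf, to the left or right of the keeper (the loupe is on the other side). An upright round hole in its middle, 14 mm across, 40 mm deep (floor 10 mm above the shelf), its mouth 50 mm up and chamfered by 3 mm. Origin: centre of the underside, on the hole's axis.
- keeper: grey metal keeper box, fixed to the shelf. Origin: centre of the box part's underside; +x points away from the robot (yaw within 0.3 rad), z up. Box part 122 (x) x 120 (y) x 78 mm, walls 5 mm, the flap on top. In front of it a deck 42 mm high reaches to x = -110 mm, with the button's well at x = -90, y = +42 mm and a steel catch, 91 mm high, at x = -67, y = 42 mm.
- keeper_slot (a point): middle of the floor, 10 mm above the shelf, of the upright slot in the keeper that holds the test plate: 11 mm (x) by 43 mm (y), between black rails 22 mm high, 10 mm in front of the middle of the box. Axes as for keeper. The box inside is 112 x 110 mm.
- release (a joint): travel of the recessed spring button, straight down: 0 up, 0.005 m fully pressed (about 3.5 N). From about 0.003 m the steel catch draws back and lets go of the flap. It springs back when let go.
- release_top (a point): centre of the button's flat round top, 12 mm across, in a well 16 mm square; at rest 33 mm above the shelf and 9 mm below the deck's top. Only a slim tool fits into the well.
- flap (a joint): angle of the keeper's flap, rad: 0 shut and caught, about 0.2 once the catch lets go (a spring pin kicks it ajar), 1.57 upright, 1.9 its stop, leaning back from the robot. The hinge is stiff: the flap stays wherever it is left; moving it takes about 1 to 1.5 N at its tab.
- flap_hinge (a point): point on the hinge axis at the middle of the flap's rear edge, 80 mm above the shelf (the flap's lower face). The axis lies along this frame's y. The frame turns with the flap: -x points from the hinge along the flap to its tab, z out of its upper face.
- flap_tab (a point): grip point mid-thickness in the flap's pull tab. The flap is an aluminium plate 122 x 112 x 6 mm; its tab, 18 mm wide (y), 6 mm thick, 46 mm long, runs on from the front edge towards the robot. 154 mm from the hinge axis, 32 mm beyond the front edge; shut, 83 mm above the shelf. Pinch it from above across its 18 mm; it can pivot between the pads. Frame as flap_hinge.
- target_stem (a point): centre of the stem of the loose aluminium test plate (about 50 g), at first hidden under the flap. The stem, 12 (x) x 16 (y) x 28 mm (z), stands on the plate; grip it across its 12 mm, closing along x. In the slot it is 58 mm above the shelf, about 45 mm from the front wall and 65 mm from the rear. z points up the stem, x is square to the broad faces.
- target_face (a point): centre of the plate proper, 31 mm below the stem's centre: 8 mm thick (x) x 40 mm wide (y) x 34 mm tall, three round dark marks on each broad face. Axes as for target_stem. This is the point to be centred on the lens.
- loupe_lens (a point): centre of the upright round lens (70 mm over its rim) of the matte black loupe stand fixed to the shelf; 170 mm above the shelf. The optical axis is this frame's x, level; -x points out of the lens towards the robot's side (yaw within 0.35 rad). The foot is 90 mm across, 14 mm high, centred 40 mm behind the lens; the whole stand is behind the lens and below 0.21 m.
- loupe: the loupe stand: origin on the shelf 30 mm behind the lens (towards +x of the lens frame), axes parallel to loupe_lens.
- turntable: bystander: aluminium turntable, 110 mm across, 28 mm high, knurled rim. Origin: centre of the underside.
- parts_box: bystander: open blue plastic parts box of capacitors, 100 x 130 x 35 mm. Origin: centre of the underside.
- heat_sink: bystander: finned copper heat sink block, 45 x 45 x 30 mm. Origin: centre of the underside.
- board_a: bystander: finished green sensor board, 50 x 70 mm, 13 mm high. Origin: centre of the underside.
- board_b: bystander: a second board like board_a.
- spool: bystander: solder spool, 60 mm across, 44 mm high. Origin: centre of the underside.
Mind the look-alikes: they are no part of the job. There is more than one size of the holder; the one meant has the size given above.

How it is judged:
On the way, in this order (a step that is already met when the one before it is completed fails the run):
1. the stylus presses the recessed button down at least 3.5 mm (value of joint release above 0.0035 m and contact force between stylus and release above 0.5 N), for 0.05 s.
2. the stylus stands in the holder's hole again, point at the bottom (horizontal distance between stylus_tip and holder below 0.008 m and height (world z) of stylus_tip below 0.017 m and angle between stylus_grip's own z axis and vertical below 0.2 rad), for 0.2 s.
3. the flap is swung up to 1.3 rad or more (value of joint flap above 1.3 rad), for 0.2 s.
4. the plate is drawn up clear of the keeper, held by the fingers (height (world z) of target_face above 0.11 m and contact force between the fingers and target above 1 N), for 0.1 s.
At the end, for the whole second after the job is handed in: Plate gripped, still, stem up; its face centre 45-75 mm before the lens, within 15 mm of its axis, tilt and squareness within 0.25 rad; nothing touches the loupe; flap at 1.3 rad or more; stylus in the holder, point within 8 mm of the axis and 7 mm of the floor, lean under 0.2 rad (all of step 2 and x of target_face in the frame of loupe_lens between -0.075 and -0.045 m and y of target_face in the frame of loupe_lens between -0.015 and 0.015 m and z of target_face in the frame of loupe_lens between -0.015 and 0.015 m and angle between the x axis of target_face and the x axis of loupe_lens, either way round below 0.25 rad and angle between target_face's own z axis and vertical below 0.25 rad and contact force between the fingers and target above 1 N and contact force between each of target, the arm, the fingers and loupe below 0.1 N and linear speed of target below 0.03 m/s and value of joint flap above 1.3 rad); the arm keeps its last pose, push and grip.
It fails at once if a bystander is shifted by more than 30 mm (distance of any of turntable, parts_box, heat_sink, board_a, board_b, spool from where it was at the start of the episode above 0.03 m).
It fails at once if the plate or the robot strikes the loupe (contact force between any of target, the fingers, the arm and loupe above 3 N).
It also fails if it takes over 72 s, if anything falls off the work surface, if the arm or the gripper's body presses on something with over 40 N, if the wrist force passes 120 N, or if a joint passes its speed limit or range.

## Working session

There is one attempt and no reset: what is moved stays moved. The work goes in short steps, Python scripts to look and compute and a tool call to move; the robot and the scene stay as the last step left them, time stands still between calls to the robot, and variables do not carry over. Pictures are saved under pics/ and viewed, at most 10 in all, crops included, and the job is handed in when it is done.

Besides the shell and the picture viewer there is one more tool, called as name(argument=value, ...) on one line, values as JSON. step_arm: Moves the arm, as the interface text tells. Its arguments: {"type":"object","properties":{"commands":{"type":"array","items":{"type":"number"}},"squeeze":{"type":"number"}},"required":["commands"]}

```bash
mkdir -p pics; ls
python3 - <<'E'
from workcell import *
import cv2,numpy as np
o=get_obs();print({k:np.round(v,3) for k,v in o.items()})
for n in ("scene","top","wrist"):
    cv2.imwrite(f"pics/{n}0.png",camera(n)[:,:,::-1]); p=camera_params(n)
    for k in p: print(n,k,np.round(p[k],4).tolist() if k!='x' else 0)
a=np.hstack([cv2.imread("pics/scene0.png"),cv2.imread("pics/top0.png")])
E
```

```text
pics
{'clock': np.float64(0.0), 'joint_pos': array([-1.243,  0.333, -0.065,  1.461,  0.022,  1.35 , -0.089]), 'joint_velocities': array([-0.   , -0.001,  0.001, -0.001,  0.001,  0.001, -0.001]), 'tau': array([-1.0000e-03, -6.2543e+01,  4.9000e-02, -3.9161e+01,  1.6000e-02,
        1.0000e-02, -0.0000e+00]), 'position': array([0.215, 0.587, 0.231]), 'ee_rot': array([ 0.174,  0.985, -0.001, -0.   ]), 'ft_force': array([-0.856, -0.318, -0.848]), 'torque': array([0.023, 0.005, 0.011]), 'grasp_force': np.float64(0.0), 'grip_width': np.float64(0.999)}
scene mtx [[356.6339, 0.0, 252.4022], [0.0, 356.6339, 192.8684], [0.0, 0.0, 1.0]]
scene extrinsics [[-0.5283, 0.849, -0.0066, 0.3039], [0.5607, 0.343, -0.7537, -0.2327], [-0.6376, -0.4019, -0.6572, 1.2176], [0.0, 0.0, 0.0, 1.0]]
top mtx [[425.5345, 0.0, 264.3554], [0.0, 425.5345, 193.3889], [0.0, 0.0, 1.0]]
top extrinsics [[-0.0161, -0.9999, 0.0035, 0.0069], [-0.972, 0.0149, -0.2345, 0.5939], [0.2344, -0.0072, -0.9721, 0.9258], [0.0, 0.0, 0.0, 1.0]]
wrist mtx [[273.3463, 0.0, 252.7729], [0.0, 273.3463, 191.4369], [0.0, 0.0, 1.0]]
wrist tool_from_camera [[-0.0001, -0.9636, -0.2674, 0.0674], [1.0, -0.0, -0.0001, -0.0011], [0.0001, -0.2674, 0.9636, -0.1431], [0.0, 0.0, 0.0, 1.0]]
```

View pics/top0.png

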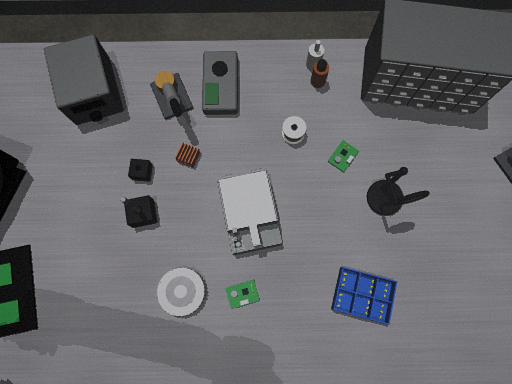

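View pics/scene0.png

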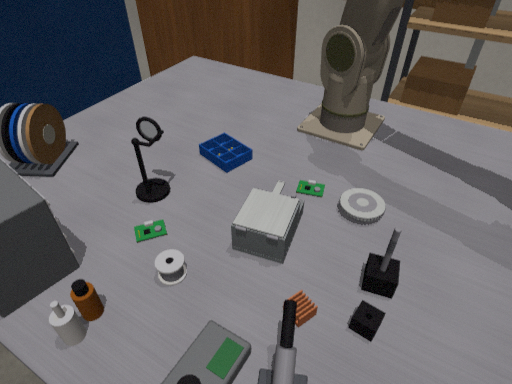

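Run:
```python
import cv2,numpy as np
def crop(f,x0,y0,w,h,s,out):
    a=cv2.resize(cv2.imread(f)[y0:y0+h,x0:x0+w],None,fx=s,fy=s,interpolation=cv2.INTER_CUBIC)
    a=np.clip(a.astype(float)*1.3,0,255).astype(np.uint8)
    for i in range(0,w,20):
        cv2.putText(a,str(x0+i),(int(i*s),8),0,.33,(0,255,255)); cv2.line(a,(int(i*s),10),(int(i*s),16),(0,255,255))
    for i in range(20,h,20):
        cv2.putText(a,str(y0+i),(0,int(i*s)),0,.33,(0,255,255)); cv2.line(a,(25,int(i*s)),(32,int(i*s)),(0,255,255))
    cv2.imwrite(out,a)
crop("pics/top0.png",110,140,180,130,4.4,"pics/t1.png")
crop("pics/scene0.png",120,110,290,190,2.75,"pics/s1.png")
```

```text
(no output)
```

View pics/t1.png

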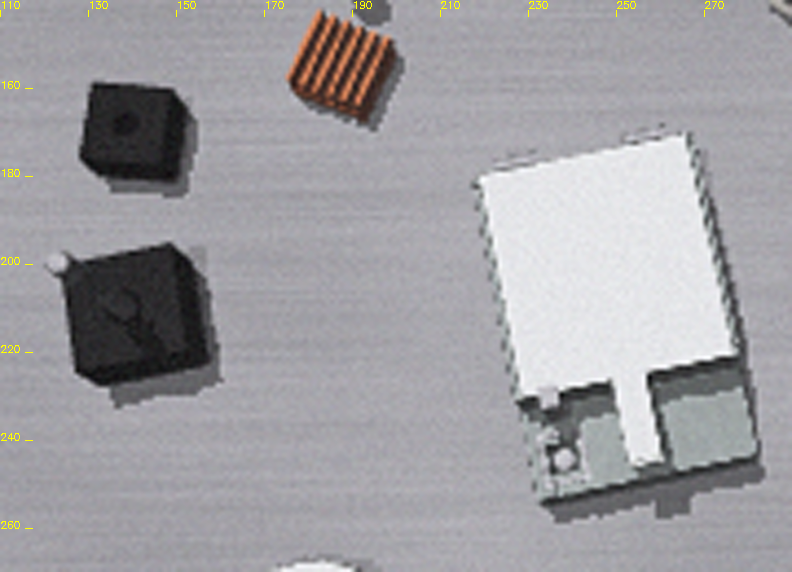

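View pics/s1.png

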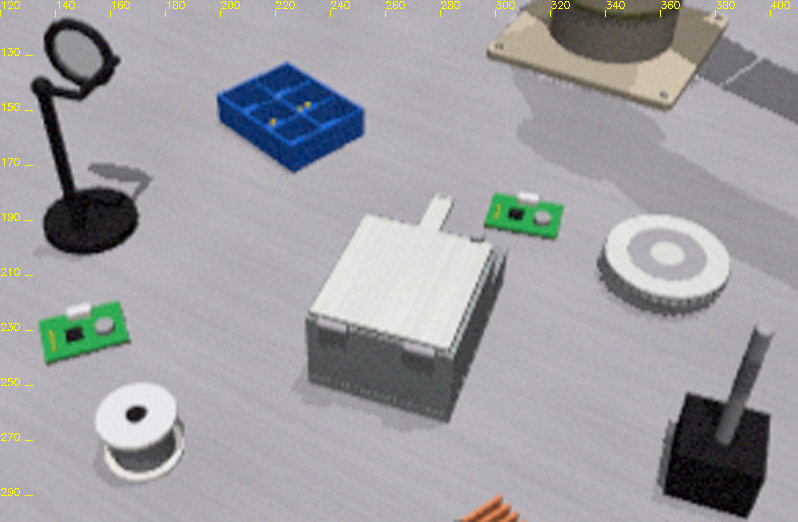

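```bash
cat > h.py <<'E'
from workcell import *
import cv2,numpy as np
from scipy.optimize import least_squares
from scipy.spatial.transform import Rotation as R
def wparams(o):
    p=camera_params("wrist"); T=np.eye(4); T[:3,:3]=R.from_quat(o["ee_rot"]).as_matrix(); T[:3,3]=o["position"]
    return p["mtx"],np.linalg.inv(T@np.array(p["tool_from_camera"]))
def cam(n,o=None):
    if n=="wrist": return wparams(o)
    p=camera_params(n); return np.array(p["mtx"]),np.array(p["extrinsics"])
def proj(c,P):
    K,E=c; q=np.atleast_2d(P)@E[:3,:3].T+E[:3,3]; q=q@np.array(K).T; return q[:,:2]/q[:,2:]
def onz(c,uv,z):
    K,E=c; d=E[:3,:3].T@np.linalg.solve(K,[uv[0],uv[1],1]); C=-E[:3,:3].T@E[:3,3]
    return C+d*(z-C[2])/d[2]
def pose2(x,P):
    P=np.atleast_2d(P); c,s=np.cos(x[2]),np.sin(x[2]); return np.c_[x[0]+c*P[:,0]-s*P[:,1],x[1]+s*P[:,0]+c*P[:,1],P[:,2]]
E
cat > m1.py <<'E'
from h import *
t=lambda u,v:(110+(u+.5)/4.4-.5,140+(v+.5)/4.4-.5)
s=lambda u,v:(120+(u+.5)/2.75-.5,110+(v+.5)/2.75-.5)
T,S=cam("top"),cam("scene")
M=[(T,t(478,180),(61,56,86)),(T,t(687,133),(61,-56,86)),(T,t(740,355),(-61,-56,86)),(T,t(525,398),(-61,56,86)),(T,t(541,504),(-110,60,42)),(T,t(760,455),(-110,-60,42)),(T,t(565,458),(-90,42,33)),
(S,s(309,318),(61,-56,86)),(S,s(448,350),(61,56,86)),(S,s(367,215),(-61,-56,86)),(S,s(494,246),(-61,56,86)),(S,s(310,382),(61,-60,0)),(S,s(446,421),(61,60,0))]
f=lambda x:np.concatenate([(proj(c,pose2(x,np.array(P)/1e3))[0]-uv) for c,uv,P in M])
k=least_squares(f,[.45,.05,.2],loss='soft_l1'); print("keeper",k.x.round(4));print(f(k.x).reshape(-1,2).round(1).tolist())
# stylus top (3D) and mouth
g=lambda x:np.concatenate([proj(T,x)[0]-t(58,262),proj(S,x)[0]-s(764,330)])
q=least_squares(g,[.45,.3,.16]);print("styl top",q.x.round(4),q.fun.round(1))
print("mouth",onz(T,t(128,302),.05).round(4),onz(S,s(722,441),.05).round(4))
print("lens",onz(S,s(80,52),.17).round(4),"foot",onz(S,s(90,218),.014).round(4),onz(T,(385,197),.014).round(4))
for n,uv,z in [("tt",(181,292),.028),("bb",(343,156),.013),("ba",(242,294),.013),("pb",(364,297),.035),("sp",(294,129),.044),("hs",(188,155),.03)]: print(n,onz(T,uv,z).round(3))
E
python3 m1.py
```

```text
keeper [0.5761 0.0371 0.1962]
[[0.1, -1.0], [-0.3, -0.1], [-0.9, -0.1], [-0.5, 0.4], [-0.3, -0.1], [0.1, 0.2], [0.3, 0.8], [-0.3, -2.5], [0.2, -0.3], [-0.9, -0.2], [-0.7, -0.4], [-0.5, 0.3], [0.7, 1.0]]
styl top [0.5644 0.2978 0.16  ] [ 0. -0.  0. -0.]
mouth [0.5672 0.2956 0.05  ] [0.5705 0.298  0.05  ]
lens [ 0.5527 -0.3137  0.17  ] foot [ 0.598  -0.2986  0.014 ] [ 0.5938 -0.3014  0.014 ]
tt [0.372 0.194 0.028]
bb [ 0.702 -0.204  0.013]
ba [0.366 0.053 0.013]
pb [ 0.354 -0.227  0.035]
sp [ 0.765 -0.079  0.044]
hs [0.705 0.186 0.03 ]
```

step_arm(commands=[85,0.06,-0.05,0,0,0,0.02,85,0.14,-0.115,0,0,0,0.05,85,0.22,-0.18,0,0,0,0.08,85,0.3,-0.247,0,0,0,0.11,85,0.38,-0.313,0,0,0,0.14,85,0.46,-0.38,0,0,0,0.1735,85,0.54,-0.446,0,0,0,0.1735,85,0.584,-0.482,0,0,0,0.1735,85,0.584,-0.482,0,0,0,0.1735,85,0.584,-0.482,0,0,0,0.1735], squeeze=60)

```text
clock: 1.4
position: [0.5644, 0.2986, 0.231]
ee_rot: [-0.097, 0.995, 0.0, -0.0]
ft_force: [0.1, 0.4, -0.6]
grip_width: 0.992
grasp_force: 0.0
```

Run:
```python
from h import *
o=get_obs();print(o["position"].round(4),o["ee_rot"].round(3),o["joint_pos"].round(2),o["ft_force"].round(2))
cv2.imwrite("pics/w1.png",camera("wrist")[:,:,::-1])
c=cam("wrist",o);print(proj(c,[[.5644,.2978,.16],[.569,.297,.05]]).round(1))
```

```text
[0.5644 0.2986 0.231 ] [-0.097  0.995  0.    -0.   ] [-0.65  0.36  0.12  1.43 -0.04  1.36  1.24] [ 0.09  0.36 -0.59]
[[253.2 201.5]
 [251.6 177.5]]
```

View pics/w1.png

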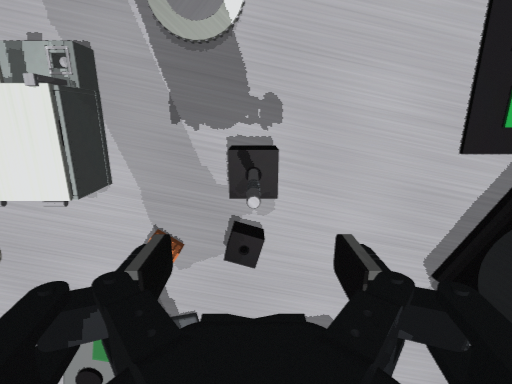

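step_arm(commands=[85,0.0022,-0.0013,-0.08,0,0,0,85,0.0022,-0.0013,-0.15,0,0,0,85,0.0022,-0.0013,-0.2167,0,0,0,85,0.0022,-0.0013,-0.2167,0,0,0,5,0.0022,-0.0013,-0.2167,0,0,0,5,0.0022,-0.0013,-0.2167,0,0,0,5,0.0022,-0.0013,-0.2167,0,0,0,5,0.0022,-0.0013,-0.2167,0,0,0,5,0.0022,-0.0013,-0.2167,0,0,0,5,0.0022,-0.0013,-0.2167,0,0,0])

```text
clock: 2.7
position: [0.5667, 0.2977, 0.1019]
ee_rot: [-0.097, 0.995, 0.001, 0.001]
ft_force: [-1.1, 2.6, 4.6]
grip_width: 0.125
grasp_force: 58.7
```

Run:
```python
from h import *
o=get_obs();print(o["position"].round(4),o["ft_force"].round(2),o["torque"].round(2),o["grip_width"],o["grasp_force"])
cv2.imwrite("pics/w2.png",camera("wrist")[:,:,::-1])
o2=dict(position=np.array([.5644,.2986,.231]),ee_rot=np.array([-.097,.995,0,0])); c=cam("wrist",o2)
for uv in [(229,147),(278,147),(278,198),(229,198),(253.5,172.5),(252,174)]: print(uv,onz(c,uv,.05).round(4))
```

```text
[0.5667 0.2977 0.1019] [-1.1   2.64  4.59] [0.7  0.01 0.  ] 0.12525479756654515 58.66760551929474
(229, 147) [0.5382 0.2638 0.05  ]
(278, 147) [0.5271 0.3204 0.05  ]
(278, 198) [0.5883 0.334  0.05  ]
(229, 198) [0.6    0.2744 0.05  ]
(253.5, 172.5) [0.5626 0.298  0.05  ]
(252, 174) [0.5648 0.2966 0.05  ]
```

step_arm(commands=[5,0,0,0.03,0,0,0,5,0,0,0.07,0,0,0,5,0,0,0.12,0,0,0,5,0,0,0.15,0,0,0,5,0,0,0.15,0,0,0,5,0,-0.08,0.15,0,0,0,5,0,-0.15,0.15,0,0,0,5,0,-0.15,0.15,0,0,0,5,0,-0.15,0.15,0,0,0,5,0,-0.15,0.15,0,0,0])

```text
clock: 4.0
position: [0.566, 0.2082, 0.1906]
ee_rot: [-0.098, 0.995, 0.0, -0.001]
ft_force: [-0.1, 0.1, -1.6]
grip_width: 0.119
grasp_force: 58.6
```

Run:
```python
from h import *
o=get_obs();print(o["position"].round(4),o["ee_rot"].round(3),o["ft_force"].round(2))
p=o["position"]
ims=[]
for n,z in (("wrist",0),("top",0),("scene",0)):
    a=camera(n)[:,:,::-1]; c=cam(n,o); uv=proj(c,p+[0,0,-.091])[0]; print(n,uv.round(1), proj(c,p+[0,0,.06]).round(1))
    cv2.imwrite(f"pics/{n}3.png",a); x,y=int(uv[0])-32,int(uv[1])-40; print(x,y)
    b=cv2.resize(a[max(y,0):y+80,x:x+64],(400,500),interpolation=cv2.INTER_CUBIC) if False else cv2.resize(np.ascontiguousarray(a[y:y+80,x:x+64]),(256,320),interpolation=cv2.INTER_CUBIC)
    ims.append(b)
cv2.imwrite("pics/c3.png",np.clip(np.hstack(ims)*1.5,0,255))
```

```text
[0.566  0.2082 0.1906] [-0.098  0.995  0.    -0.001] [-0.07  0.05 -1.62]
wrist [254.  194.9] [[256.1 312. ]]
222 154
top [171.2 203.8] [[154.7 187.1]]
139 163
scene [343.7 233.7] [[358.  173.6]]
311 193[ WARN:0@1.675] global loadsave.cpp:1063 imwrite_ Unsupported depth image for selected encoder is fallbacked to CV_8U.
```

View pics/c3.png

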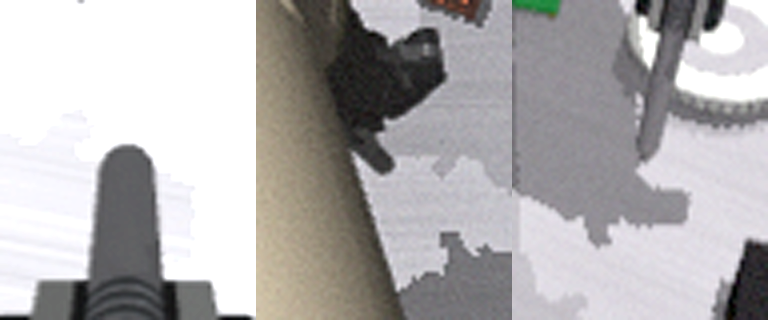

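Run:
```python
from h import *
p=np.array([.566,.2082,.1906]); o=dict(position=p,ee_rot=np.array([-.098,.995,0,-.001]))
L=[(cam("wrist",o),(253.8,191.3)),(cam("top"),(171.3,205)),(cam("scene"),(344.2,232.3))]
f=lambda x:np.r_[np.concatenate([proj(c,x)[0]-uv for c,uv in L]),(np.linalg.norm(x-p-[0,0,.019])-.11)*1000/1.5]
r=least_squares(f,p-[0,0,.09]);print((r.x-p).round(4),r.fun.round(1))
b=pose2([.5761,.0371,.1962],np.array([[-.09,.042,.033]]))[0];print("button",b)
for n in("top",): print(proj(cam(n),b))
t=r.x-p; tgt=b-t; print("tcp over button",tgt, (np.r_[tgt[:2],0]-np.r_[.5657,.2078,0])/.6)
```

```text
[-0.0034 -0.0007 -0.0908] [ 0.2  0.   0.2  0.2 -0.3  0.1 -0.1]
button [0.47963907 0.06074928 0.033     ]
[[238.33387609 244.5149348 ]]
tcp over button [0.48299717 0.06149277 0.123767  ] [-0.13783804 -0.24384538  0.        ]
```

step_arm(commands=[5,-0.08,-0.04,0,0,0,0,5,-0.137,-0.1,0,0,0,0,5,-0.138,-0.19,0,0,0,0,5,-0.138,-0.244,0,0,0,0,5,-0.138,-0.244,-0.03,0,0,0,5,-0.138,-0.244,-0.06,0,0,0,5,-0.138,-0.244,-0.06,0,0,0,5,-0.138,-0.244,-0.06,0,0,0,5,-0.138,-0.244,-0.06,0,0,0,5,-0.138,-0.244,-0.06,0,0,0])

```text
clock: 5.4
position: [0.484, 0.0607, 0.1558]
ee_rot: [-0.097, 0.995, 0.0, 0.0]
ft_force: [0.8, -0.2, -0.8]
grip_width: 0.121
grasp_force: 58.6
```

Run:
```python
from h import *
o=get_obs();print(o["position"].round(4),o["ee_rot"].round(3),o["ft_force"].round(2))
p=o["position"]
ims=[]
for n in ("wrist","top"):
    a=camera(n)[:,:,::-1]; c=cam(n,o); uv=proj(c,p+[-.0034,-.0007,-.0908])[0]; print(n,uv.round(1), proj(c,[.4796,.0607,.033]).round(1))
    cv2.imwrite(f"pics/{n}4.png",a); x,y=int(uv[0])-40,int(uv[1])-40; print(x,y)
    ims.append(cv2.resize(np.ascontiguousarray(a[y:y+80,x:x+80]),(400,400),interpolation=cv2.INTER_CUBIC))
cv2.imwrite("pics/c4.png",np.hstack(ims))
```

```text
[0.484  0.0607 0.1558] [-0.097  0.995  0.     0.   ] [ 0.75 -0.24 -0.83]
wrist [254. 191.] [[254.8 181.7]]
214 151
top [237.9 242.5] [[238.4 244.5]]
197 202
```

View pics/c4.png

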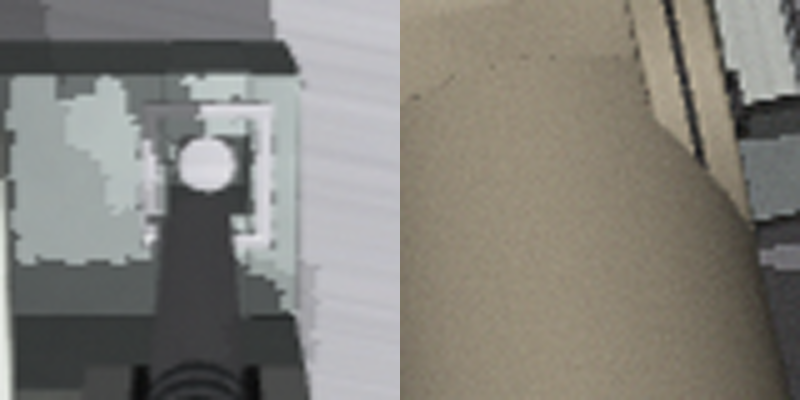

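step_arm(commands=[5,0.0013,0.002,-0.01,0,0,0,5,0.0013,0.002,-0.025,0,0,0,5,0.0013,0.002,-0.04,0,0,0,5,0.0013,0.002,-0.05,0,0,0,5,0.0013,0.002,-0.055,0,0,0,5,0.0013,0.002,-0.06,0,0,0,5,0.0013,0.002,-0.063,0,0,0,5,0.0013,0.002,-0.063,0,0,0,5,0.0013,0.002,-0.063,0,0,0,5,0.0013,0.002,-0.063,0,0,0])

```text
clock: 6.75
position: [0.4853, 0.0619, 0.1191]
ee_rot: [-0.097, 0.995, 0.0, 0.001]
ft_force: [-4.8, -1.0, 15.9]
grip_width: 0.123
grasp_force: 60.5
```

Run:
```python
from h import *
o=get_obs();print(o["position"].round(4),o["ee_rot"].round(3),o["ft_force"].round(2),o["grip_width"])
for n in ("wrist","scene"): cv2.imwrite(f"pics/{n}5.png",camera(n)[:,:,::-1])
cv2.imwrite("pics/c5.png",np.hstack([cv2.imread("pics/wrist5.png")[60:340,60:460],cv2.resize(cv2.imread("pics/scene5.png")[130:270,200:400],None,fx=2,fy=2)]))
```

```text
[0.4853 0.0619 0.1191] [-0.097  0.995  0.     0.001] [-4.76 -0.96 15.85] 0.12299715307130138
```

View pics/c5.png

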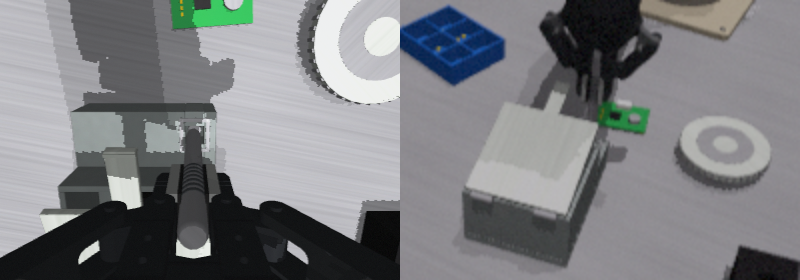

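step_arm(commands=[5,0,0,0.05,0,0,0,5,0,0,0.123,0,0,0,5,0,0.09,0.123,0,0,0,5,0,0.18,0.123,0,0,0,5,0.04,0.26,0.123,0,0,0,5,0.1,0.34,0.123,0,0,0,5,0.1367,0.392,0.123,0,0,0,5,0.1367,0.392,0.08,0,0,0,5,0.1367,0.392,0.07,0,0,0,5,0.1367,0.392,0.07,0,0,0])

```text
clock: 8.1
position: [0.5664, 0.2964, 0.1595]
ee_rot: [-0.097, 0.995, -0.0, -0.0]
ft_force: [-0.2, -0.6, -0.7]
grip_width: 0.122
grasp_force: 58.6
```

Run:
```python
from h import *
o=get_obs();p=o["position"];print(p.round(4),o["ft_force"].round(2))
a=camera("wrist")[:,:,::-1]; cv2.imwrite("pics/wrist6.png",a)
c=cam("wrist",o);t=proj(c,p+[-.0034,-.0007,-.0908])[0];print("pred tip",t.round(1),"hole",proj(c,[[.564,.297,.05],[.567,.297,.05]]).round(1))
b=np.hstack([cv2.resize(np.ascontiguousarray(cv2.imread(f"pics/wrist{k}.png")[140:220,205:305]),(400,320),interpolation=cv2.INTER_CUBIC) for k in(4,6)])
b=np.clip(b.astype(float)*[[[1]]]*1.0,0,255); b[:,400:]=np.clip(b[:,400:]*2.2,0,255)
cv2.imwrite("pics/c6.png",b.astype(np.uint8))
```

```text
[0.5664 0.2964 0.1595] [-0.2  -0.57 -0.67]
pred tip [254.1 191.1] hole [[255.1 187.2]
 [254.4 190.2]]
```

View pics/c6.png

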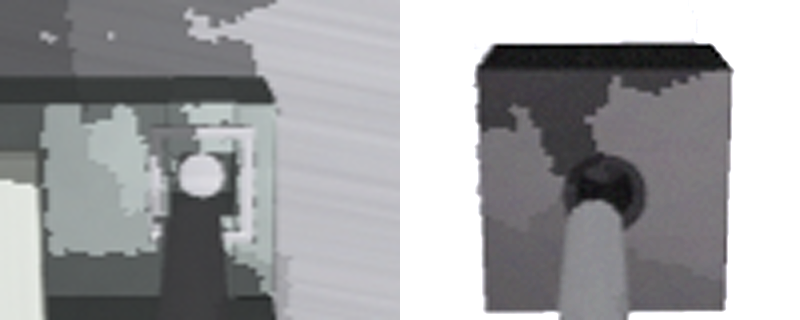

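step_arm(commands=[5,0.0033,0.0038,0,0,0,0,5,0.0033,0.0038,-0.02,0,0,0,5,0.0033,0.0038,-0.04,0,0,0,5,0.0033,0.0035,-0.06,0,0,0,5,0.003,0.0035,-0.08,0,0,0,5,0.003,0.0035,-0.09,0,0,0,5,0.003,0.0035,-0.096,0,0,0,5,0.003,0.0035,-0.096,0,0,0,5,0.003,0.0035,-0.096,0,0,0,5,0.003,0.0035,-0.096,0,0,0])

```text
clock: 9.4
position: [0.5683, 0.2992, 0.1021]
ee_rot: [-0.097, 0.995, 0.0, 0.0]
ft_force: [-1.9, -0.2, 1.3]
grip_width: 0.121
grasp_force: 58.8
```

step_arm(commands=[60,0,0,0,0,0,0,60,0,0,0,0,0,0,60,0,0,0,0,0,0,60,0,0,0.08,0,0,0,60,0,0,0.166,0,0,0,60,-0.02,-0.1,0.166,0,0,0,60,-0.05,-0.2,0.166,0,0,0,60,-0.08,-0.3,0.166,0,0,0,60,-0.11,-0.4,0.166,0,0,0,60,-0.1317,-0.467,0.166,0,0,0])

```text
clock: 10.65
position: [0.4885, 0.016, 0.2019]
ee_rot: [-0.096, 0.995, 0.0, 0.0]
ft_force: [0.4, 0.9, 0.4]
grip_width: 0.705
grasp_force: 0.0
```

Run:
```python
from h import *
o=get_obs();p=o["position"];print(p.round(4),o["ee_rot"].round(3),o["ft_force"].round(2),o["grip_width"])
a=camera("wrist")[:,:,::-1]; cv2.imwrite("pics/wrist7.png",a)
s=camera("scene")[:,:,::-1]; cv2.imwrite("pics/scene7.png",s)
c=cam("wrist",o)
K=[.5761,.0371,.1962]
def tab(a,x,y,z=.006): return [.061+x*np.cos(a)+z*np.sin(a),y,.08-x*np.sin(a)+z*np.cos(a)]
for ang in (0,.15,.2,.25): print(ang,proj(c,pose2(K,[tab(ang,-.168,.009),tab(ang,-.168,-.009),tab(ang,-.122,.009)])).round(1).tolist())
# flap white region: bright low-saturation mask columns near tab
h=cv2.cvtColor(np.ascontiguousarray(a),cv2.COLOR_BGR2HSV)
m=((h[...,2]>150)&(h[...,1]<40))
for v in range(130,240,6):
    r=np.where(np.diff(np.r_[0,m[v,150:380].astype(int),0]))[0]+150; print(v,r.tolist())
# stylus in scene: predicted upright pixels & dark check
cs=cam("scene");print(proj(cs,[[.565,.298,.16],[.565,.298,.05]]).round(1))
```

```text
[0.4885 0.016  0.2019] [-0.096  0.995  0.     0.   ] [0.36 0.93 0.41] 0.7046289332834152
0 [[267.0, 170.5], [248.3, 170.6], [266.6, 215.4]]
0.15 [[268.4, 179.2], [247.9, 179.3], [267.5, 224.4]]
0.2 [[268.9, 183.4], [247.8, 183.5], [267.8, 228.3]]
0.25 [[269.5, 188.3], [247.6, 188.4], [268.2, 232.6]]
130 [150, 156, 170, 177, 238, 241, 267, 270, 277, 375]
136 [150, 166, 168, 177, 199, 202, 210, 217, 225, 256, 263, 379]
142 [150, 158, 163, 166, 167, 173, 174, 198, 201, 206, 229, 239, 254, 380]
148 [150, 188, 195, 196, 197, 198, 216, 217, 233, 238, 254, 259, 261, 265, 268, 273, 275, 280, 282, 286, 289, 294, 297, 380]
154 [150, 187, 195, 205, 303, 380]
160 [150, 205, 309, 380]
166 [150, 166, 167, 204, 234, 242, 258, 283, 286, 292, 294, 299, 303, 380]
172 [150, 204, 233, 242, 258, 283, 284, 287, 296, 298, 303, 310, 311, 380]
178 [150, 203, 234, 241, 259, 287, 289, 298, 303, 310, 311, 380]
184 [150, 204, 238, 241, 270, 282, 283, 287, 303, 380]
190 [150, 169, 171, 204, 239, 241, 249, 286, 295, 309, 310, 380]
196 [150, 162, 172, 202, 249, 269, 302, 380]
202 [150, 157, 170, 194, 199, 200, 201, 204, 249, 269, 307, 308, 309, 380]
208 [150, 156, 159, 162, 163, 191, 200, 203, 249, 269, 312, 380]
214 [150, 163, 164, 200, 249, 268, 296, 306, 315, 380]
220 [150, 165, 173, 179, 181, 200, 249, 268, 312, 315, 316, 380]
226 [150, 181, 186, 199, 249, 268, 311, 314, 315, 380]
232 [150, 172, 173, 180, 198, 308, 326, 380]
238 [150, 157, 162, 169, 199, 308, 336, 380]
[[397.6 229.9]
 [383.  268.1]]
```

step_arm(commands=[60,0,0,0,0,0,0,60,0,0,-0.06,0,0,0,60,0,0,-0.12,0,0,0,60,0,0,-0.178,0,0,0,60,0,0,-0.178,0,0,0,10,0,0,-0.178,0,0,0,10,0,0,-0.178,0,0,0,10,0,0,-0.178,0,0,0,10,0,0,-0.178,0,0,0,10,0,0,-0.178,0,0,0], squeeze=25)

```text
clock: 12.0
position: [0.4898, 0.0208, 0.0959]
ee_rot: [-0.098, 0.995, 0.001, 0.001]
ft_force: [-0.9, 6.7, 1.3]
grip_width: 0.204
grasp_force: 27.8
```

Run:
```python
from h import *
o=get_obs();p=o["position"];print(p.round(4),o["ft_force"].round(2),o["grip_width"],o["grasp_force"])
d=lambda a:np.array([-.154*np.cos(a)+.003*np.sin(a),.154*np.sin(a)+.003*np.cos(a)])
u=np.array([np.cos(.1962),np.sin(.1962)])
for a in np.r_[np.arange(.2,1.6,.08),1.62,1.66]:
    q=(d(a)-d(.2))/.6; print(round(a,2),(u*q[0]).round(4),q[1].round(4))
```

```text
[0.4898 0.0208 0.0959] [-0.93  6.69  1.28] 0.20362466647954003 27.839479744434357
0.2 [0. 0.] 0.0
0.28 [0.0052 0.001 ] 0.0198
0.36 [0.0119 0.0024] 0.0392
0.44 [0.0201 0.004 ] 0.058
0.52 [0.0297 0.0059] 0.076
0.6 [0.0407 0.0081] 0.0932
0.68 [0.0531 0.0106] 0.1094
0.76 [0.0667 0.0132] 0.1246
0.84 [0.0814 0.0162] 0.1386
0.92 [0.0971 0.0193] 0.1513
1.0 [0.1139 0.0226] 0.1628
1.08 [0.1314 0.0261] 0.1728
1.16 [0.1497 0.0298] 0.1814
1.24 [0.1686 0.0335] 0.1885
1.32 [0.188  0.0374] 0.194
1.4 [0.2078 0.0413] 0.1979
1.48 [0.2278 0.0453] 0.2002
1.56 [0.2479 0.0493] 0.2008
1.62 [0.263  0.0523] 0.2002
1.66 [0.2731 0.0543] 0.1993
```

step_arm(commands=[10,0.0052,0.001,0.0198,0,0,0,10,0.0119,0.0024,0.0392,0,0,0,10,0.0201,0.004,0.058,0,0,0,10,0.0297,0.0059,0.076,0,0,0,10,0.0407,0.0081,0.0932,0,0,0,10,0.0531,0.0106,0.1094,0,0,0,10,0.0667,0.0132,0.1246,0,0,0,10,0.0814,0.0162,0.1386,0,0,0,10,0.0971,0.0193,0.1513,0,0,0,10,0.1139,0.0226,0.1628,0,0,0])

```text
clock: 13.25
position: [0.557, 0.0341, 0.1928]
ee_rot: [-0.098, 0.995, 0.001, -0.001]
ft_force: [-2.8, 4.7, -4.1]
grip_width: 0.205
grasp_force: 29.6
```

step_arm(commands=[10,0.0175,0.0035,0.01,0,0,0,10,0.0358,0.0072,0.0186,0,0,0,10,0.0547,0.0109,0.0257,0,0,0,10,0.0741,0.0148,0.0312,0,0,0,10,0.0939,0.0187,0.0351,0,0,0,10,0.1139,0.0227,0.0374,0,0,0,10,0.134,0.0267,0.038,0,0,0,10,0.1491,0.0297,0.0374,0,0,0,10,0.1592,0.0317,0.0365,0,0,0,10,0.1592,0.0317,0.0365,0,0,0])

```text
clock: 14.5
position: [0.6534, 0.053, 0.215]
ee_rot: [-0.098, 0.995, 0.001, 0.0]
ft_force: [-2.4, 5.9, 2.3]
grip_width: 0.203
grasp_force: 32.8
```

step_arm(commands=[50,0,0,0,0,0,0,50,0,0,0,0,0,0,50,0,0,0,0,0,0,50,0,0,0.04,0,0,0,50,0,0,0.085,0,0,0,50,-0.05,-0.01,0.085,0,0,-0.05,50,-0.1,-0.02,0.085,0,0,-0.1,50,-0.1435,-0.0287,0.085,0,0,-0.155,50,-0.1435,-0.0287,0.085,0,0,-0.21,50,-0.1435,-0.0287,0.085,0,0,-0.265])

```text
clock: 15.75
position: [0.5668, 0.0339, 0.2657]
ee_rot: [0.317, 0.949, 0.0, 0.0]
ft_force: [0.7, 0.1, -0.1]
grip_width: 0.587
grasp_force: 0.0
```

step_arm(commands=[35,0,0,0,0,0,-0.05,35,0,0,0,0,0,-0.1,35,0,0,0,0,0,-0.15,35,0,0,0,0,0,-0.2,35,0,0,0,0,0,-0.235,35,0,0,0,0,0,-0.235,35,0,0,0,0,0,-0.235,35,0,0,0,0,0,-0.235,35,0,0,0,0,0,-0.235,35,0,0,0,0,0,-0.235])

```text
clock: 17.0
position: [0.567, 0.0342, 0.2653]
ee_rot: [0.635, 0.772, 0.0, 0.0]
ft_force: [0.0, -0.3, 0.2]
grip_width: 0.413
grasp_force: 0.0
```

Run:
```python
from h import *
o=get_obs();p=o["position"];print(p.round(4),o["ee_rot"].round(3),o["joint_pos"].round(2),o["ft_force"].round(2),o["grip_width"])
a=camera("wrist")[:,:,::-1]; s=camera("scene")[:,:,::-1]; cv2.imwrite("pics/wrist8.png",a);cv2.imwrite("pics/scene8.png",s)
c=cam("wrist",o);K=[.5761,.0371,.1962]
cor=pose2(K,[[x,y,.072] for x in(-.016,-.004) for y in(-.008,.008)]);print("stem top pred",proj(c,cor).round(1).tolist())
b=cv2.resize(np.ascontiguousarray(s[100:290,220:420]),(480,456),interpolation=cv2.INTER_CUBIC)
u,v=proj(c,pose2(K,[[-.01,0,.072]]))[0].astype(int);x0,y0=u-40,v-57;print("crop",x0,y0)
b2=cv2.resize(np.ascontiguousarray(a[y0:y0+114,x0:x0+80]),(320,456),interpolation=cv2.INTER_CUBIC)
cv2.imwrite("pics/c8.png",np.clip(np.hstack([b2,b]).astype(float)*1.3,0,255).astype(np.uint8))
```

```text
[0.567  0.0342 0.2653] [0.635 0.772 0.    0.   ] [-0.51  0.19  0.43  1.59 -0.08  1.38  0.12] [ 0.01 -0.25  0.23] 0.4132826635428183
stem top pred [[247.9, 176.2], [247.8, 163.6], [257.4, 176.2], [257.5, 163.6]]
crop 212 112
```

View pics/c8.png

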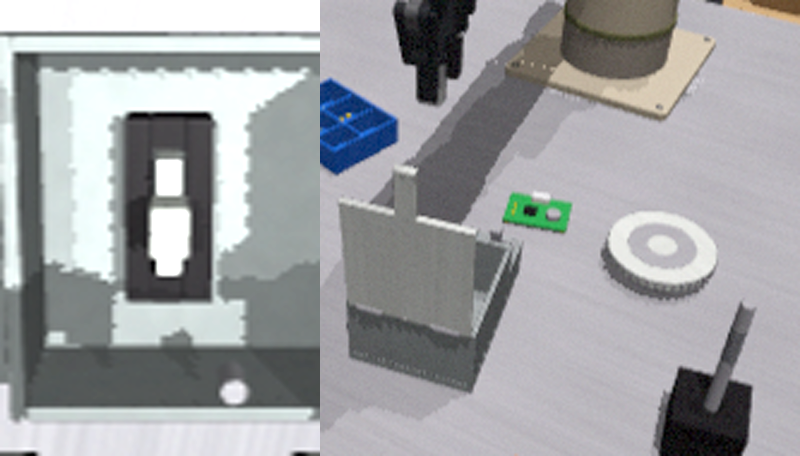

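step_arm(commands=[35,0.002,0,-0.08,0,0,0,35,0.002,0,-0.16,0,0,0,35,0.002,0,-0.24,0,0,0,35,0.002,0,-0.32,0,0,0,35,0.002,0,-0.372,0,0,0,35,0.002,0,-0.372,0,0,0,3,0.002,0,-0.372,0,0,0,3,0.002,0,-0.372,0,0,0,3,0.002,0,-0.372,0,0,0,3,0.002,0,-0.372,0,0,0], squeeze=45)

```text
clock: 18.35
position: [0.5694, 0.0344, 0.0438]
ee_rot: [0.635, 0.772, 0.001, 0.001]
ft_force: [-1.0, -0.3, 7.2]
grip_width: 0.131
grasp_force: 47.9
```

step_arm(commands=[3,0,0,0.03,0,0,0,3,0,0,0.07,0,0,0,3,0,0,0.12,0,0,0,3,0,0,0.18,0,0,0,3,0,0,0.24,0,0,0,3,0,0,0.29,0,0,0,3,0,0,0.29,0,0,0,3,0,0,0.29,0,0,0,3,0,0,0.29,0,0,0,3,0,0,0.29,0,0,0])

```text
clock: 19.6
position: [0.5678, 0.0342, 0.2154]
ee_rot: [0.635, 0.772, -0.001, -0.0]
ft_force: [0.1, -0.1, -0.1]
grip_width: 0.132
grasp_force: 46.8
```

Run:
```python
from h import *
T,S=cam("top"),cam("scene")
D={}
for n in("top","scene"):
    g=cv2.cvtColor(cv2.imread(f"pics/{n}0.png"),cv2.COLOR_BGR2GRAY); D[n]=cv2.GaussianBlur((g<55).astype(np.float32),(0,0),1.0)
th=np.linspace(0,2*np.pi,60,endpoint=False)
def samp(n,c,P):
    q=proj(c,P).astype(np.float32); return cv2.remap(D[n],q[None,:,0],q[None,:,1],cv2.INTER_LINEAR).mean()
def ring(x,r): return pose2(x,np.c_[0*th,r*np.cos(th),.17+r*np.sin(th)])
def foot(x,r,z): return pose2(x,np.c_[.04+r*np.cos(th),r*np.sin(th),0*th+z])
def J(x):
    s=0
    for n,c in(("top",T),("scene",S)):
        s+=samp(n,c,ring(x,.0325))-samp(n,c,ring(x,.038))-(samp(n,c,ring(x,.022)) if n=="scene" else 0)
        s+=samp(n,c,foot(x,.041,.014))-.5*samp(n,c,foot(x,.051,.014))
    return s
best=max(((J((a,b,y)),a,b,y) for a in np.arange(.535,.572,.003) for b in np.arange(-.33,-.295,.003) for y in np.arange(-.35,.46,.05)))
from scipy.optimize import minimize
r=minimize(lambda x:-J(x),best[1:],method="Nelder-Mead",options=dict(initial_simplex=np.array(best[1:])+np.array([[0,0,0],[.003,0,0],[0,.003,0],[0,0,.06]])))
print(best,r.x.round(4),-r.fun)
x,y,w=r.x;print("face goal",x-.06*np.cos(w),y-.06*np.sin(w))
o=get_obs();print(o["position"].round(4),o["ft_force"].round(2),o["joint_pos"].round(2))
```

```text
(np.float32(1.917527), np.float64(0.556), np.float64(-0.312), np.float64(0.2499999999999999)) [ 0.5566 -0.3111  0.2488] 1.936659336090088
face goal 0.4984964893416738 -0.3259122337220062
[0.5678 0.0342 0.2154] [ 0.08 -0.12 -0.11] [-0.51  0.22  0.43  1.66 -0.1   1.28  0.13]
```

step_arm(commands=[3,-0.03,-0.04,0,0,0,0,3,-0.07,-0.12,0,0,0,0,3,-0.11,-0.2,0,0,0,0,3,-0.15,-0.28,0,0,0,0.01,3,-0.18,-0.36,0,0,0,0.02,3,-0.18,-0.44,0,0,0,0.02,3,-0.18,-0.52,0,0,0,0.02,3,-0.18,-0.58,-0.02,0,0,0.02,3,-0.18,-0.6035,-0.048,0,0,0.02,3,-0.18,-0.6035,-0.048,0,0,0.02])

```text
clock: 20.85
position: [0.459, -0.3284, 0.1859]
ee_rot: [0.611, 0.791, -0.001, -0.001]
ft_force: [0.1, 1.0, 0.1]
grip_width: 0.133
grasp_force: 46.7
```

step_arm(commands=[3,0.01,0,0,0,0,0,3,0.025,0,0,0,0,0,3,0.04,0,0,0,0,0,3,0.055,0,0,0,0,0,3,0.064,0,0,0,0,0,3,0.064,0,0,0,0,0,3,0.064,0,0,0,0,0,3,0.064,0,0,0,0,0,3,0.064,0,0,0,0,0,3,0.064,0,0,0,0,0])

```text
clock: 22.1
position: [0.4986, -0.3279, 0.1874]
ee_rot: [0.611, 0.792, 0.0, 0.0]
ft_force: [-0.5, 0.4, -0.6]
grip_width: 0.135
grasp_force: 46.7
```

```bash
cat > c9.py <<'E'
from h import *
o=get_obs();p=o["position"];print(p.round(4),o["ee_rot"].round(3),o["ft_force"].round(2),o["grip_width"],o["grasp_force"])
ims={n:camera(n)[:,:,::-1] for n in("wrist","scene","top")}
for n in ims: cv2.imwrite(f"pics/{n}9.png",ims[n])
c=cam("wrist",o);g=cv2.cvtColor(np.ascontiguousarray(ims["wrist"]),cv2.COLOR_BGR2GRAY)
print("lens proj",proj(c,pose2([.5557,-.312,.26],[[0,0,.17],[0,.035,.17],[0,-.035,.17],[0,0,.205]])).round(0).tolist())
D=(g<50).astype(np.float32)
def hit(x,r,z0=.17,t=np.linspace(.3,np.pi-.3,60)):
    q=proj(c,pose2(x,np.c_[0*t,r*np.cos(t),z0+r*np.sin(t)])).astype(np.float32); return cv2.remap(cv2.GaussianBlur(D,(0,0),1),q[None,:,0],q[None,:,1],cv2.INTER_LINEAR).mean()
best=sorted(((hit((a,b,y),.0325)-hit((a,b,y),.039)-hit((a,b,y),.024),a,b,y) for a in np.arange(.54,.572,.002) for b in np.arange(-.33,-.294,.002) for y in np.arange(.0,.46,.05)),reverse=True)[:6]
print(np.array(best).round(3))
# flap & stylus unchanged versus earlier scene view
d=cv2.absdiff(cv2.imread("pics/scene8.png"),cv2.imread("pics/scene9.png")).max(2)>40
print("flap region diff",d[150:260,225:300].mean(),"stylus",d[220:300,360:410].mean())
E
python3 c9.py
```

```text
[ 0.4986 -0.3279  0.1874] [0.611 0.792 0.    0.   ] [-0.47  0.4  -0.65] 0.13533420197307278 46.7475163936615
lens proj [[348.0, 224.0], [353.0, 169.0], [343.0, 273.0], [371.0, 250.0]]
[[-0.011  0.552 -0.31   0.35 ]
 [-0.014  0.552 -0.31   0.3  ]
 [-0.024  0.552 -0.318  0.1  ]
 [-0.026  0.552 -0.312  0.3  ]
 [-0.044  0.552 -0.312  0.25 ]
 [-0.047  0.552 -0.318  0.15 ]]
flap region diff 0.13927272727272727 stylus 0.0
```

Run:
```python
from h import *
S=cam("scene");K=[.5761,.0371,.1962]
for k in (8,9):
    g=cv2.cvtColor(cv2.imread(f"pics/scene{k}.png"),cv2.COLOR_BGR2GRAY).astype(float)
    e=cv2.magnitude(cv2.Sobel(g,6,1,0),cv2.Sobel(g,6,0,1)); out=[]
    for a in np.arange(1.2,1.91,.05):
        f=lambda x,y,z=0:[.061+x*np.cos(a)+z*np.sin(a),y,.08-x*np.sin(a)+z*np.cos(a)]
        P=[f(-.122,y) for y in np.r_[np.linspace(-.055,-.012,20),np.linspace(.012,.055,20)]]+[f(x,s) for x in np.linspace(-.13,-.165,12) for s in(-.009,.009)]
        q=proj(S,pose2(K,P)).astype(np.float32); out.append(cv2.remap(e,q[None,:,0],q[None,:,1],1).mean())
    print(k,np.arange(1.2,1.91,.05)[np.argsort(out)[::-1][:3]].round(2),np.round(out).tolist())
o=get_obs();print(np.abs(o["joint_velocities"]).max(),o["ft_force"].round(1),o["clock"])
```

```text
8 [1.6  1.65 1.3 ] [42.0, 48.0, 49.0, 46.0, 41.0, 41.0, 40.0, 36.0, 164.0, 161.0, 44.0, 34.0, 29.0, 26.0, 14.0]
9 [1.65 1.6  1.7 ] [24.0, 27.0, 28.0, 27.0, 23.0, 23.0, 25.0, 25.0, 123.0, 192.0, 36.0, 25.0, 27.0, 26.0, 13.0]
0.0016972198843752955 [-0.4  0.4 -0. ] 22.25
```

Flap stands at about 1.63 rad and the arm is at rest.

```bash
python3 -c "
from workcell import *
print(hand_in())"
```

```text
the job is handed in; nothing more can be done
None
```

I handed the job in at about 22 s, and the verdict was not shown. By my measurements the button was pressed to its stop, the stylus is back in its holder, the flap stands open at about 1.63 rad, and the plate is held still about 60 mm in front of the lens, which I located only to within about 4 mm and 0.1 rad.

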